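# Find the binding castor for a rolling pallet crate

### The job

One of the three castors standing wheel-up in the wooden jig has a binding wheel. Try every wheel by hand, pressing gently and wiping over the top of its tread so that it turns on, always the same way, by at least an eighth of a turn, and feel its drag; then lift the binding castor out by its fork, not squeezing the wheel, and stand it on its plate in the shallow reject crate. Leave the two free-running castors in their pockets and everything else on the bench alone.

Things in the scene. Friction and masses are not known exactly. Their poses are not given: they have to be found in the camera images.
- jig: plywood board 130 x 350 x 12 mm, fixed on the bench, with 10 mm high battens around three pockets in a row along its y; origin centre of its underside, x across the row (the castors roll along it), z up; pocket floors 12 mm above the bench, pocket centres at y = -105, 0, +105 mm, 3 mm play round the castor plates; battens' tops 22 mm above the bench
- castor_a: castor, wheel up in a jig pocket (three alike, in any order), 0.45 kg. Origin: centre of the underside of its steel plate, 74 x 56 x 4 mm; x rolling direction, y axle, z up. Two fork cheeks, 30 mm wide (x), 4 mm thick, 38 mm over their outer faces (y), bare from 4 to 49 mm above the origin: lift it by these, e.g. at 38 mm. Wheel 60 mm in diameter, 24 wide, top 70 mm above the origin
- hub_a (a point): centre of the wheel of castor_a: on the axle, 40 mm above the plate's underside and 30 mm below the top of the tread. Do not press on or squeeze the wheel with more than 20 N
- axle_a (a joint): give of the mounting of the wheel of castor_a, m: how far the axle is sprung, down negative, about 1 mm per 5 N pressed on the tread; about -0.0003 under the wheel's own weight
- wheel_a (a joint): turn of the wheel of castor_a, rad, unlimited; starts within 0.1 of 0 (thin chalk line on the tread on top); positive: its top moves to the castor's +x. Stops at once when let go, no coasting. Drag at the tread while turning: 0.5 to 1 N if free-running, 3.5 to 4 N if binding. A shut gripper wiped over the top, pressed with 8 to 12 N, turns either without slipping
- castor_b: castor, wheel up in a jig pocket (three alike, in any order), 0.45 kg. Origin: centre of the underside of its steel plate, 74 x 56 x 4 mm; x rolling direction, y axle, z up. Two fork cheeks, 30 mm wide (x), 4 mm thick, 38 mm over their outer faces (y), bare from 4 to 49 mm above the origin: lift it by these, e.g. at 38 mm. Wheel 60 mm in diameter, 24 wide, top 70 mm above the origin
- hub_b (a point): centre of the wheel of castor_b: on the axle, 40 mm above the plate's underside and 30 mm below the top of the tread. Do not press on or squeeze the wheel with more than 20 N
- axle_b (a joint): give of the mounting of the wheel of castor_b, m: how far the axle is sprung, down negative, about 1 mm per 5 N pressed on the tread; about -0.0003 under the wheel's own weight
- wheel_b (a joint): turn of the wheel of castor_b, rad, unlimited; starts within 0.1 of 0 (thin chalk line on the tread on top); positive: its top moves to the castor's +x. Stops at once when let go, no coasting. Drag at the tread while turning: 0.5 to 1 N if free-running, 3.5 to 4 N if binding. A shut gripper wiped over the top, pressed with 8 to 12 N, turns either without slipping
- castor_c: castor, wheel up in a jig pocket (three alike, in any order), 0.45 kg. Origin: centre of the underside of its steel plate, 74 x 56 x 4 mm; x rolling direction, y axle, z up. Two fork cheeks, 30 mm wide (x), 4 mm thick, 38 mm over their outer faces (y), bare from 4 to 49 mm above the origin: lift it by these, e.g. at 38 mm. Wheel 60 mm in diameter, 24 wide, top 70 mm above the origin
- hub_c (a point): centre of the wheel of castor_c: on the axle, 40 mm above the plate's underside and 30 mm below the top of the tread. Do not press on or squeeze the wheel with more than 20 N
- axle_c (a joint): give of the mounting of the wheel of castor_c, m: how far the axle is sprung, down negative, about 1 mm per 5 N pressed on the tread; about -0.0003 under the wheel's own weight
- wheel_c (a joint): turn of the wheel of castor_c, rad, unlimited; starts within 0.1 of 0 (thin chalk line on the tread on top); positive: its top moves to the castor's +x. Stops at once when let go, no coasting. Drag at the tread while turning: 0.5 to 1 N if free-running, 3.5 to 4 N if binding. A shut gripper wiped over the top, pressed with 8 to 12 N, turns either without slipping
- crate: the reject crate: shallow open square wooden tray, 200 x 200 x 45 mm outside, walls 8 mm, floor 8 mm thick, fixed on the bench, empty; origin centre of its underside
- hammer: bystander, to be left alone: hammer lying on the bench beyond the jig, origin on its underside
- pencil: bystander, to be left alone: flat red carpenter's pencil, 170 x 12 x 8 mm, origin centre of its underside
- offcut: bystander, to be left alone: wood offcut 60 x 110 x 22 mm, origin centre of its underside
- rule: bystander, to be left alone: folded white rule 30 x 235 x 16 mm, origin centre of its underside
- nail_pot: bystander, to be left alone: steel pot 72 mm wide, 60 mm high, origin centre of its underside
- wrench: bystander, to be left alone: wrench lying on the bench, origin on its underside
- washer: bystander, to be left alone: steel washer 32 mm wide, 6 mm high, origin centre of its underside
Not all that is in view belongs to the job. Leave any pink or yellow look-alike of the castor_c alone. Leave any orange look-alike of the castor_b alone.

How it is judged:
By the outcome, as a careful person would: the job done as asked, in the order asked, and still so for the second after the job is handed in, with the robot touching nothing.
It also fails if it takes over 70 s, if anything falls off the work surface, if the arm or the gripper's body presses on something with over 40 N, if the wrist force passes 120 N, or if a joint passes its speed limit or range.

### The arm

A 6-joint arm with a two-finger parallel gripper is mounted at the origin on the work surface. World frame = base frame: x ahead of the robot, y to its left, z up, the work surface at z = 0. Lengths are in mm, angles in rad, forces in N, time in s.
With the tool pointing down it reaches from about 275 to 750 mm from the base axis. Payload 10.2 kg.
Tool frame: the origin (TCP) lies between the finger pads; the fingertips stand 17 mm ahead of it and the grasp point (between the pads) lies 2 mm behind it; z points along the fingers, y is the line along which they close (so a half turn about z gives the same grasp; the last joint's range is limited). The gripper opens to 85 mm and grips with 20 to 120 N. Pads are 22 mm wide; open, the fingers measure 114 mm over their backs; the gripper's body (76 mm by 85 mm) begins 54 mm behind the grasp point. The pads swing forward as they close: fully open they stand 13 mm farther back than shut.
Start: joints at [0.924, 0.313, 1.498, -0, 1.331, -0.223], TCP at [215.907, 478.555, 248.294] pointing down, gripper open.
Joint ranges: [-2.94, 2.94], [-0.97, 2.17], [0.19, 2.56], [-1.23, 4.37], [0.02, 3.11], [-2.88, 2.88]. Speed limits (rad/s): [2.39, 2.39, 3.01, 3.14, 3.14, 3.14].

### API

Orientations are given as a unit quaternion [w, x, y, z].
In Python, from rig import * gives the robot as it stands.
- The arm moves only by the tool step_arm, never from a script. Its argument "commands" is text: rows parted by semicolons, each of 7 numbers parted by spaces: the opening, from 0 (shut) to 1 (fully open), then the shift along the tool's x, y, z in cm, then the turn, a rotation vector about the tool's x, y, z in rad. In form: hand x y z rx ry rz; .... A call has 1 to 20 rows; each row is the pose to reach, as a shift and turn from the pose commanded when the call began, along the tool's axes at that moment; what a row does not reach only later rows make up. A row lasts 1/12 s, in which the tool goes at most 41.7 mm and 7.16 degrees, less where a joint would pass 70% of its speed; a pose out of reach is approached as far as the arm can. A call with a gripper value outside its range is refused whole. The fingers move at their own pace and stop on an object; "newtons" is the grip in N (left out, the last holds). Time passes only in rows, so rows that repeat a pose let the fingers close. It gives the time, the measured TCP pose, the force, the opening and the grip force at its end, in the units of the state.
- sense(): the state, without advancing time (a new reading comes with each control period).
- capture(name): name is "side" or "top"; returns the picture (480x640x3 uint8, red, green, blue); there is no depth.
- camera_model(name): a dict with "mtx" (3x3 intrinsics, pixels), "k1" (the pictures are not rectified: a ray, as slopes to the right and down, at radius r is drawn at 1 + k1 r^2 times it, then the intrinsics apply), "eye" and "rotation" of the camera in the world. Camera axes: x right, y down, z forward; pixel columns grow to the right and rows downward; lengths in mm; the calibration is good to about 2 mm. A picture is of the moment at which its call begins. camera_model takes no time and is no camera call.
- finish_job(): hands the job in; it is judged then, once.
Trained networks look in the newest picture that a camera, given by its name, has taken for a name from the list of things; names that differ only in an ending like _2 or _b are one class to them, and where a whole thing is asked for, a point or a joint stands for the part that bears it (a point fixed in the world has none). Each returns a list of dicts, best first, with "score" (0 to 1); they miss things now and then, are a little off and sometimes report something else, mostly with a low value. They report only what shows in the picture. A call takes as long as a camera call. They do not tell look-alikes from the thing itself.
- search_frame(camera, label): "rect" ([centre column, centre row, width, height] in pixels, round what is visible of it).
- trace(camera, label): "mask" (480x640 bool, what is visible of it) and "rect" ([centre column, centre row, width, height] in pixels, round what is visible of it).
- spot_point(camera, label): "xy" ([column, row] in pixels: a listed point, or the origin of a listed thing).
The state is a dict: "time_s": time; "joints": joint angles; "dq": joint speeds; "tau": joint torques, N m; "eef_pos": TCP position; "ee_rot": TCP orientation; "force": force on the tool from outside, world axes, zero at the start; "wrist_torque": the same for the moment, N m; "grip_width": opening from 0.0 (shut) to 1.0 (fully open); "grip_force": force on a finger pad.
Only numpy, scipy, OpenCV 4.12 (cv2) and the standard library are available. Lean on these libraries where they do the work, as an engineer would, in place of code of your own. Each camera call takes 0.05 s, during which the arm holds its last target. There are 200 camera calls.

## Working session

There is one attempt and no reset: what is moved stays moved. The work goes in short steps, Python scripts to look and compute and a tool call to move; the robot and the scene stay as the last step left them, time stands still between calls to the robot, and variables do not carry over. Pictures are saved under pics/ and viewed, at most 10 in all, crops included, and the job is handed in when it is done.

Besides the shell and the picture viewer there is one more tool, called after "Request:" as name(argument=value, ...) on one line, values as JSON. step_arm: Moves the arm, as the interface text tells. Its arguments: {"type":"object","properties":{"commands":{"type":"string"},"newtons":{"type":"number"}},"required":["commands"]}

```bash
ls; mkdir -p pics
python3 - <<'E'
from rig import *
import cv2
for n in ("side","top"):
    im=capture(n); cv2.imwrite(f"pics/{n}0.png",im[:,:,::-1])
    m=camera_model(n); print(n,m)
s=sense(); print(s)
for n in ("top","side"):
    for l in ("castor_a","hub_a","jig","crate"):
        print(n,l,[(round(d['score'],2),[round(float(v)) for v in d['xy']]) for d in spot_point(n,l)])
E
```

```text
pics
side {'mtx': array([[449.0123635 ,   0.        , 318.3621973 ],
       [  0.        , 449.0123635 , 242.74423331],
       [  0.        ,   0.        ,   1.        ]]), 'k1': 0.000983683790797485, 'eye': array([162.60948943, 403.75252738, 841.25179461]), 'rotation': array([ 0.12309838, -0.33011336,  0.88371935, -0.30807803])}
top {'mtx': array([[469.46311375,   0.        , 321.53360924],
       [  0.        , 469.46311375, 248.44739941],
       [  0.        ,   0.        ,   1.        ]]), 'k1': -0.09371996993331645, 'eye': array([ 517.876216  ,  -59.93922621, 1098.36844303]), 'rotation': array([-0.02600376,  0.71649376, -0.69693803,  0.01542295])}
{'time_s': 0.1, 'joints': array([ 9.23608249e-01,  3.13388768e-01,  1.49835568e+00,  1.49625725e-05,
        1.33101739e+00, -2.23416350e-01]), 'dq': array([ 0.00109329, -0.00125787, -0.00255308,  0.00222635,  0.0004961 ,
       -0.00089338]), 'tau': array([ 2.79074047e-03, -4.12895858e+01, -2.60139227e+01, -5.53255302e-05,
        2.99318352e-03, -7.27858742e-05]), 'eef_pos': array([215.7652963 , 478.38025314, 247.79704115]), 'ee_rot'
[... 183 characters left out ...]
, -0.00337915]), 'grip_force': 0.0, 'grip_width': 1.0000455054114954}
top castor_a [(0.83, [451, 349]), (0.8, [323, 344]), (0.72, [314, 277]), (0.62, [405, 264]), (0.56, [365, 273]), (0.56, [378, 350])]
top hub_a [(0.95, [454, 350]), (0.78, [363, 270]), (0.57, [382, 350]), (0.5, [314, 275])]
top jig [(0.65, [364, 272])]
top crate [(0.83, [162, 250])]
side castor_a [(0.84, [434, 280]), (0.79, [468, 238]), (0.74, [356, 247]), (0.64, [396, 316]), (0.62, [338, 282]), (0.58, [381, 217])]
side hub_a [(0.96, [356, 237]), (0.89, [380, 208]), (0.87, [439, 268]), (0.77, [396, 312]), (0.7, [338, 272]), (0.69, [475, 231]), (0.57, [336, 282])]
side jig [(0.96, [358, 249])]
side crate [(0.74, [189, 392])]
```

View pics/top0.png

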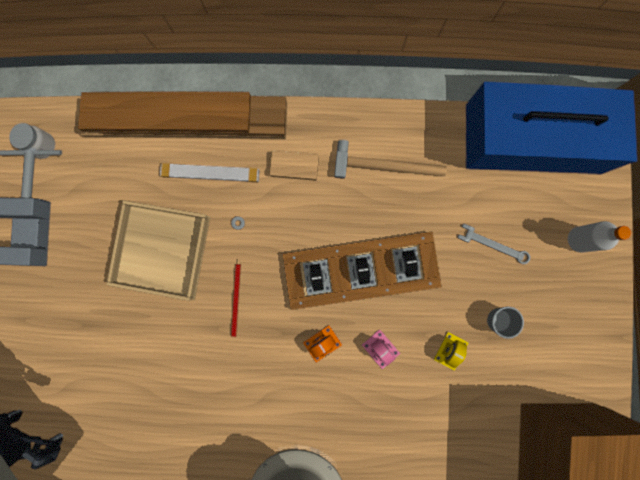

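View pics/side0.png

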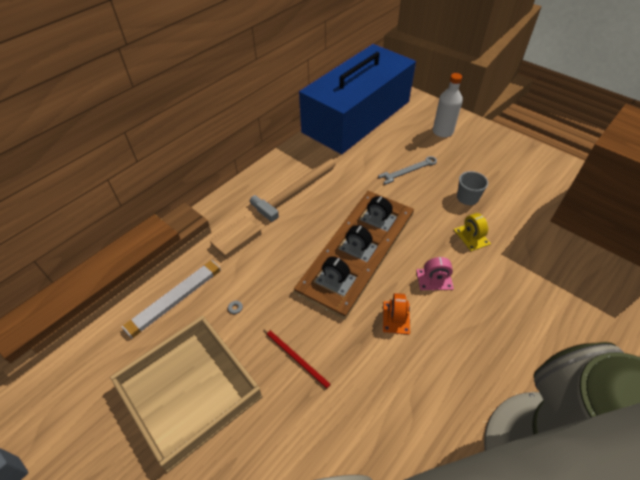

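Top view: the black castors stand in the jig at (316,277), (363,270) and (408,263). The look-alikes stand outside it: orange (322,344), pink (381,350) and yellow (452,351). The crate is at (157,250). The side view agrees: black castors at (335,275), (357,242) and (380,211), crate at (187,390). I choose the three black ones in the jig.

```bash
cat > h.py <<'E'
from rig import *
import cv2, numpy as np
from scipy.spatial.transform import Rotation as R
def cam(n):
    m=camera_model(n); q=np.array(m['rotation']); return m,R.from_quat(q[[1,2,3,0]]).as_matrix()
def ray(n,p):
    m,r=cam(n); K=m['mtx']; d=(np.array(p,float)-K[:2,2])/[K[0,0],K[1,1]]
    u=d.copy()
    for _ in range(10): u=d/(1+m['k1']*(u@u))
    return np.array(m['eye']), r@np.r_[u,1]
def onz(n,p,z):
    e,d=ray(n,p); return e+d*(z-e[2])/d[2]
def tri(a,b):
    e1,d1=ray("top",a); e2,d2=ray("side",b)
    t=np.linalg.lstsq(np.c_[d1,-d2],e2-e1,rcond=None)[0]
    p,q=e1+t[0]*d1,e2+t[1]*d2; return (p+q)/2,np.linalg.norm(p-q)
def proj(n,P):
    m,r=cam(n); c=r.T@(np.array(P)-m['eye']); u=c[:2]/c[2]; u=u*(1+m['k1']*(u@u)); return m['mtx'][:2,:2]@u+m['mtx'][:2,2]
def pose():
    s=sense(); q=np.array(s['ee_rot']); return np.array(s['eef_pos']),R.from_quat(q[[1,2,3,0]]).as_matrix(),s
E
python3 - <<'E'
from h import *
np.set_printoptions(precision=1,suppress=True)
for n in("top","side"):
  capture(n)
  for l,z in(("jig",12),("crate",45)):
    r=trace(n,l)[0]; m=r['mask'].astype(np.uint8)
    c=max(cv2.findContours(m,0,1)[0],key=cv2.contourArea)[:,0]
    P=np.array([onz(n,p,z)[:2] for p in c],np.float32)
    (cx,cy),wh,a=cv2.minAreaRect(P); print(n,l,round(r['score'],2),m.sum(),(cx,cy),wh,a)
  for r in trace(n,"castor_a"): print(n,round(r['score'],2),np.array(r['rect']), onz(n,r['rect'][:2],45))
for a,b in zip([(314,275),(363,270)],[(338,272),(356,237)]): print(tri(a,b))
im=capture("top"); cv2.imwrite("pics/c1.png",cv2.resize(im[225:375,265:475,::-1],None,fx=3.8,fy=3.8,interpolation=2))
E
```

```text
top jig 0.8 6589 (533.328369140625, -136.9085235595703) (135.76983642578125, 356.4744567871094) 10.09054946899414
top crate 0.78 7754 (566.1639404296875, 331.305419921875) (212.47042846679688, 199.94102478027344) 81.53380584716797
top 0.93 [363.1 272.6  27.9  35.6] [ 527.8 -137.9   45. ]
top 0.83 [324.9 344.3  33.5  35.6] [365.7 -56.8  45. ]
top 0.82 [379.9 349.8  34.1  36.2] [ 356.8 -179.7   45. ]
top 0.68 [450.2 350.3  29.8  39. ] [ 359.2 -337.4   45. ]
top 0.64 [316.2 279.2  24.8  34. ] [510.1 -33.3  45. ]
top 0.64 [407.2 267.   29.7  38. ] [ 543.  -236.7   45. ]Traceback (most recent call last):
  File "<stdin>", line 6, in <module>
IndexError: list index out of range
```

Run:
```python
from h import *
np.set_printoptions(precision=1,suppress=True)
th=np.radians(9.8); J=np.array([533.3,-136.9]); ex=np.array([np.cos(th),np.sin(th)]); ey=np.array([-ex[1],ex[0]])
ims={n:capture(n)[:,:,::-1].copy() for n in("top","side")}
for n in("top","side"):
  for l,z in(("jig",12),("crate",45)):
   for r in trace(n,l)[:1]:
    m=r['mask'].astype(np.uint8)
    c=max(cv2.findContours(m,0,1)[0],key=cv2.contourArea)[:,0]
    P=np.array([onz(n,p,z)[:2] for p in c],np.float32)
    print(n,l,round(r['score'],2),m.sum(),cv2.minAreaRect(P))
for a,b in zip([(314,275),(363,270)],[(338,272),(356,237)]): print(tri(a,b))
out=[]
boxes={"top":(225,315,270,450),"side":(180,325,285,420)}
for n,im in ims.items():
  y0,y1,x0,x1=boxes[n]; f=3.5 if n=="top" else 4
  C=cv2.resize(im[y0:y1,x0:x1],None,fx=f,fy=f,interpolation=2)
  def dot(P2,z,c): 
    u=proj(n,[*P2,z]); cv2.circle(C,tuple(int(v) for v in (u-[x0,y0]+.5)*f),3,c,-1)
  for sx in(-65,65):
    for sy in(-175,175): dot(J+sx*ex+sy*ey,12,(0,255,0))
  for k in(-105,0,105):
    dot(J+k*ey,82,(0,0,255))
    for s in(-1,1): dot(J+k*ey+s*ex*37+28*ey,16,(255,255,0)); dot(J+k*ey+s*ex*37-28*ey,16,(255,255,0))
  out.append(C)
h=max(o.shape[0] for o in out)
cv2.imwrite("pics/c1.png",cv2.resize(np.vstack([cv2.copyMakeBorder(o,0,0,0,640-o.shape[1],0) for o in out]),None,fx=.66,fy=.66))
```

```text
top jig 0.71 339 ((516.1727905273438, -32.96941375732422), (62.35365676879883, 30.05820655822754), 1.6778473854064941)
top crate 0.58 7822 ((567.0101928710938, 331.3544006347656), (213.47877502441406, 202.8203887939453), 81.33656311035156)
side jig 0.9 4903 ((532.7647094726562, -140.2377471923828), (143.5833282470703, 368.90423583984375), 9.535200119018555)
side crate 0.76 12636 ((555.4893188476562, 337.71649169921875), (199.13426208496094, 215.64132690429688), 81.46058654785156)
(array([513.5, -32.4,  43.5]), np.float64(14.759224487078308))
(array([ 534.8, -136.3,   49.1]), np.float64(3.1712033557829997))
```

View pics/c1.png

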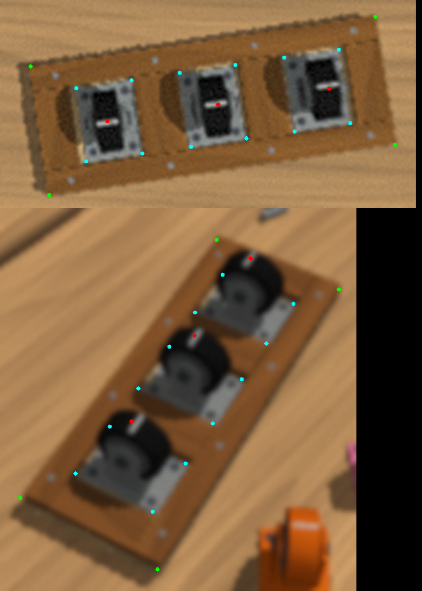

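The reprojected jig model fits both views: board corners, plate corners and chalk lines all coincide. The crop shows the black castors, and the orange one outside the jig is not wanted.

```bash
cat >> h.py <<'E'
th=np.radians(9.8); J=np.array([533.3,-136.9]); ex=np.array([np.cos(th),np.sin(th)]); ey=np.array([-ex[1],ex[0]])
def to(P,yaw=None):
    "row (cm, rad) from the present measured pose to world P, tool y at yaw, tool pointing down"
    p,r,s=pose(); d=r.T@(np.array(P)-p)/10
    R2=r if yaw is None else np.c_[[np.sin(yaw),-np.cos(yaw),0],[np.cos(yaw),np.sin(yaw),0],[0,0,-1]]
    print(np.round(d,2),np.round(R.from_matrix(r.T@R2).as_rotvec(),3),'t',round(s['time_s'],2),'F',np.round(s['force'],2))
E
python3 -c "
from h import *
for k in(105,0,-105): print(J+k*ey)
P=J+105*ey-13*ex
to([*P,125],np.pi/2+th)"
```

```text
[515.42800259 -33.43217066]
[ 533.3 -136.9]
[ 551.17199741 -240.36782934]Traceback (most recent call last):
  File "<string>", line 5, in <module>
    to([*P,125],np.pi/2+th)
    ~~^^^^^^^^^^^^^^^^^^^^^
  File "h.py", line 26, in to
    print(np.round(d,2),np.round(R.from_matrix(r.T@R2).as_rotvec(),3),'t',round(s['time_s'],2),'F',np.round(s['force'],2))
                                 ~~~~~~~~~~~~~^^^^^^^^
  File "scipy/spatial/transform/_rotation.pyx", line 1143, in scipy.spatial.transform._rotation.Rotation.from_matrix
ValueError: Non-positive determinant (left-handed or null coordinate frame) in rotation matrix 0: [[-8.28224583e-01  5.60396324e-01  1.24760117e-05]
 [ 5.60396324e-01  8.28224582e-01  3.54461972e-05]
 [-9.53097900e-06 -3.63489230e-05  9.99999999e-01]].
```

```bash
sed -i 's/\[np.sin(yaw),-np.cos(yaw),0\]/[-np.sin(yaw),np.cos(yaw),0]/' h.py
python3 -c "
from h import *
P=J+105*ey-13*ex
to([*P,125],np.pi/2+th)"
```

```text
[-47.28 -35.08  12.33] [-0.     0.    -0.595] t 1.1 F [ 0.19 -0.33  0.68]
```

Request:
step_arm(commands="0 -47.28 -35.08 0 0 0 -0.595; 0 -47.28 -35.08 0 0 0 -0.595; 0 -47.28 -35.08 0 0 0 -0.595; 0 -47.28 -35.08 0 0 0 -0.595; 0 -47.28 -35.08 0 0 0 -0.595; 0 -47.28 -35.08 0 0 0 -0.595; 0 -47.28 -35.08 0 0 0 -0.595; 0 -47.28 -35.08 0 0 0 -0.595; 0 -47.28 -35.08 0 0 0 -0.595; 0 -47.28 -35.08 0 0 0 -0.595; 0 -47.28 -35.08 10 0 0 -0.595; 0 -47.28 -35.08 12.3 0 0 -0.595; 0 -47.28 -35.08 12.3 0 0 -0.595; 0 -47.28 -35.08 12.3 0 0 -0.595; 0 -47.28 -35.08 12.3 0 0 -0.595; 0 -47.28 -35.08 12.3 0 0 -0.595; 0 -47.28 -35.08 12.3 0 0 -0.595; 0 -47.28 -35.08 12.3 0 0 -0.595")

```text
time_s: 2.6
eef_pos: [502.5, -36.3, 124.5]
ee_rot: [-0.001, -0.085, 0.996, 0.0]
force: [-0.3, 1.2, 0.4]
grip_width: 0.004
grip_force: 0.0
```

Request:
step_arm(commands="0 0 0 2 0 0 0; 0 0 0 2.4 0 0 0; 0 0 0 2.6 0 0 0; 0 0 0 2.7 0 0 0;0 0 0 2.7 0 0 0")

```text
time_s: 3.02
eef_pos: [502.8, -35.3, 99.1]
ee_rot: [0.0, -0.086, 0.996, -0.0]
force: [0.5, 0.6, 0.2]
grip_width: 0.002
grip_force: 0.0
```

Request:
step_arm(commands="0 0 0 0 0 0 0; 0 0 0 0 0 0 0")

```text
time_s: 3.18
eef_pos: [502.9, -35.6, 98.9]
ee_rot: [0.0, -0.086, 0.996, -0.0]
force: [-0.5, -0.2, 0.6]
grip_width: 0.002
grip_force: 0.0
```

Request:
step_arm(commands="0 -0.4 0 0 0 0 0; 0 -0.4 0 0.1 0 0 0; 0 -0.4 0 0.2 0 0 0;0 -0.4 0 0.2 0 0 0;0 -0.4 0 0.2 0 0 0")

```text
time_s: 3.6
eef_pos: [507.3, -35.0, 97.1]
ee_rot: [0.001, -0.085, 0.996, -0.0]
force: [-0.1, 1.9, 7.1]
grip_width: -0.004
grip_force: 3.7
```

Request:
step_arm(commands="0 0 0 0.05 0 0 0; 0 -0.3 0 0.05 0 0 0; 0 -0.6 0 0.05 0 0 0; 0 -0.9 0 0.05 0 0 0")

```text
time_s: 3.93
eef_pos: [516.2, -33.4, 96.8]
ee_rot: [0.001, -0.085, 0.996, -0.0]
force: [-1.5, 2.4, 9.6]
grip_width: 0.001
grip_force: 4.5
```

Request:
step_arm(commands="0 -0.3 0 0 0 0 0")

```text
time_s: 4.02
eef_pos: [519.1, -32.9, 96.8]
ee_rot: [0.001, -0.085, 0.996, -0.0]
force: [-1.5, 1.6, 9.1]
grip_width: -0.003
grip_force: 4.5
```

Request:
step_arm(commands="0 -0.3 0 0 0 0 0")

```text
time_s: 4.1
eef_pos: [522.1, -32.4, 96.8]
ee_rot: [0.001, -0.085, 0.996, -0.0]
force: [-0.6, 2.0, 8.3]
grip_width: 0.008
grip_force: 4.4
```

Request:
step_arm(commands="0 -0.3 0 0 0 0 0")

```text
time_s: 4.18
eef_pos: [525.1, -31.9, 96.8]
ee_rot: [0.001, -0.086, 0.996, -0.0]
force: [0.0, 1.2, 7.1]
grip_width: 0.001
grip_force: 3.7
```

Request:
step_arm(commands="0 -0.3 0 0 0 0 0")

```text
time_s: 4.27
eef_pos: [528.1, -31.4, 96.6]
ee_rot: [0.001, -0.085, 0.996, -0.0]
force: [0.6, -0.1, 5.8]
grip_width: 0.002
grip_force: 2.8
```

Request:
step_arm(commands="0 0 0 -0.8 0 0 0; 0 1.0 0 -0.8 0 0 0; 0 2.1 0 -0.8 0 0 0; 0 2.1 0 -0.8 0 0 0;0 2.1 0 -0.2 0 0 0;0 2.1 0 0 0 0 0;0 2.1 0 0 0 0 0;0 2.1 0 0 0 0 0;0 1.8 0 0 0 0 0;0 1.5 0 0 0 0 0;0 1.2 0 0 0 0 0")

```text
time_s: 5.18
eef_pos: [516.7, -33.6, 96.6]
ee_rot: [0.001, -0.086, 0.996, -0.0]
force: [-0.9, 1.0, 10.4]
grip_width: -0.001
grip_force: 4.9
```

Request:
step_arm(commands="0 -0.3 0 0 0 0 0")

```text
time_s: 5.27
eef_pos: [519.7, -33.0, 96.6]
ee_rot: [0.001, -0.086, 0.996, -0.0]
force: [-1.0, 0.6, 9.5]
grip_width: -0.002
grip_force: 4.9
```

Request:
step_arm(commands="0 -0.3 0 0 0 0 0")

```text
time_s: 5.35
eef_pos: [522.7, -32.5, 96.6]
ee_rot: [0.001, -0.086, 0.996, -0.0]
force: [0.5, 0.7, 9.2]
grip_width: 0.005
grip_force: 4.7
```

Request:
step_arm(commands="0 -0.3 0 0 0 0 0; 0 -0.4 0 0 0 0 0;0 -0.4 0 -1 0 0 0;0 -0.4 0 -3 0 0 0;0 -0.4 0 -3 0 0 0;0 -0.4 0 -3 0 0 0")

```text
time_s: 5.85
eef_pos: [525.7, -31.8, 126.3]
ee_rot: [0.001, -0.086, 0.996, -0.0]
force: [0.2, -0.8, -1.3]
grip_width: 0.0
grip_force: 0.0
```

```bash
python3 -c "
from h import *
to([*(J-9*ex),120],np.pi/2+th)"
```

```text
[  1.95 -10.49   0.64] [-0.001  0.001  0.   ] t 5.85 F [ 0.21 -0.84 -1.32]
```

Request:
step_arm(commands="0 1.95 -10.5 0 0 0 0; 0 1.95 -10.5 0 0 0 0; 0 1.95 -10.5 0 0 0 0; 0 1.95 -10.5 0 0 0 0; 0 1.95 -10.5 2 0 0 0; 0 1.95 -10.5 2.5 0 0 0; 0 1.95 -10.5 2.75 0 0 0; 0 1.95 -10.5 2.9 0 0 0; 0 1.95 -10.5 2.9 0 0 0")

```text
time_s: 6.6
eef_pos: [523.8, -138.0, 97.2]
ee_rot: [-0.001, -0.086, 0.996, 0.0]
force: [-4.2, 0.2, 7.8]
grip_width: 0.002
grip_force: 3.3
```

Request:
step_arm(commands="0 0 0 0.05 0 0 0; 0 -0.3 0 0.05 0 0 0; 0 -0.6 0 0.05 0 0 0; 0 -0.9 0 0.05 0 0 0")

```text
time_s: 6.93
eef_pos: [532.9, -136.3, 97.2]
ee_rot: [-0.0, -0.086, 0.996, -0.0]
force: [-4.5, 0.2, 8.1]
grip_width: 0.003
grip_force: 3.5
```

Request:
step_arm(commands="0 -0.3 0 0 0 0 0")

```text
time_s: 7.02
eef_pos: [535.8, -135.8, 97.2]
ee_rot: [-0.0, -0.086, 0.996, -0.0]
force: [-3.4, 0.3, 8.0]
grip_width: -0.002
grip_force: 3.5
```

Request:
step_arm(commands="0 -0.3 0 0 0 0 0")

```text
time_s: 7.1
eef_pos: [538.8, -135.3, 97.1]
ee_rot: [-0.0, -0.086, 0.996, -0.0]
force: [-3.7, 0.4, 6.7]
grip_width: 0.001
grip_force: 3.4
```

Request:
step_arm(commands="0 -0.3 0 0 0 0 0; 0 -0.5 0 0 0 0 0")

```text
time_s: 7.27
eef_pos: [543.8, -134.4, 97.0]
ee_rot: [-0.0, -0.086, 0.996, -0.0]
force: [-3.2, 0.4, 5.1]
grip_width: 0.004
grip_force: 2.3
```

Request:
step_arm(commands="0 0 0 -0.8 0 0 0; 0 1.0 0 -0.8 0 0 0; 0 2.1 0 -0.8 0 0 0; 0 2.1 0 -0.8 0 0 0;0 2.1 0 -0.2 0 0 0;0 2.1 0 0 0 0 0;0 2.1 0 0 0 0 0;0 2.1 0 0 0 0 0;0 1.8 0 0 0 0 0;0 1.5 0 0 0 0 0;0 1.2 0 0 0 0 0")

```text
time_s: 8.18
eef_pos: [532.3, -137.2, 96.8]
ee_rot: [-0.0, -0.086, 0.996, -0.0]
force: [-3.5, 0.1, 8.4]
grip_width: -0.002
grip_force: 4.2
```

Request:
step_arm(commands="0 -0.3 0 0 0 0 0")

```text
time_s: 8.27
eef_pos: [535.3, -136.6, 96.8]
ee_rot: [-0.0, -0.086, 0.996, -0.0]
force: [-4.6, -0.4, 8.8]
grip_width: 0.001
grip_force: 4.3
```

Request:
step_arm(commands="0 -0.3 0 0 0 0 0")

```text
time_s: 8.35
eef_pos: [538.2, -136.1, 96.8]
ee_rot: [-0.0, -0.086, 0.996, -0.0]
force: [-4.4, -1.0, 8.5]
grip_width: 0.001
grip_force: 4.2
```

Request:
step_arm(commands="0 -0.3 0 0 0 0 0; 0 -0.4 0 0 0 0 0;0 -0.4 0 -1 0 0 0;0 -0.4 0 -3 0 0 0;0 -0.4 0 -3 0 0 0;0 -0.4 0 -3 0 0 0")

```text
time_s: 8.85
eef_pos: [542.2, -135.4, 127.0]
ee_rot: [0.001, -0.086, 0.996, -0.0]
force: [-0.3, -0.4, 0.0]
grip_width: -0.003
grip_force: 0.0
```

```bash
python3 -c "
from h import *
to([*(J-105*ey-9*ex),120],np.pi/2+th)
im=capture('top'); cv2.imwrite('pics/c2.png',cv2.resize(im[225:315,270:450,::-1],None,fx=4,fy=4,interpolation=2))"
```

```text
[  1.81 -10.49   0.7 ] [-0.001  0.001  0.   ] t 8.85 F [-0.31 -0.36  0.03]
```

View pics/c2.png

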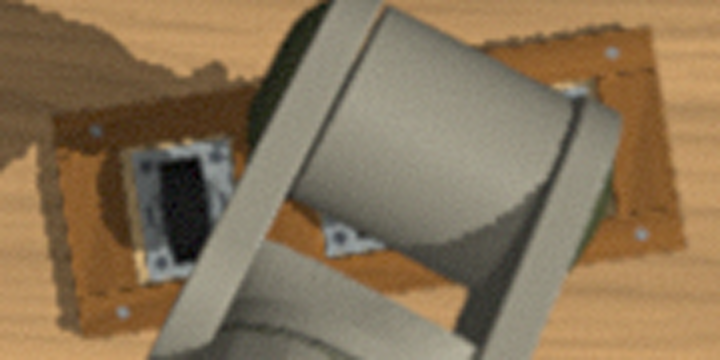

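The crop shows the left wheel at (180,210) with its chalk line no longer on top, so it has turned. The arm hides the other two. The middle wheel drags at about 4 N. I'll try the third now.

Request:
step_arm(commands="0 1.8 -10.5 0 0 0 0; 0 1.8 -10.5 0 0 0 0; 0 1.8 -10.5 0 0 0 0; 0 1.8 -10.5 0 0 0 0; 0 1.8 -10.5 2 0 0 0; 0 1.8 -10.5 2.5 0 0 0; 0 1.8 -10.5 2.8 0 0 0; 0 1.8 -10.5 2.95 0 0 0; 0 1.8 -10.5 2.95 0 0 0")

```text
time_s: 9.65
eef_pos: [542.1, -241.2, 97.4]
ee_rot: [0.0, -0.086, 0.996, 0.0]
force: [-1.5, 2.3, 5.9]
grip_width: 0.001
grip_force: 3.0
```

Request:
step_arm(commands="0 0 0 0.03 0 0 0; 0 -0.3 0 0.05 0 0 0; 0 -0.6 0 0.05 0 0 0; 0 -0.9 0 0.05 0 0 0")

```text
time_s: 9.98
eef_pos: [551.2, -239.5, 97.4]
ee_rot: [0.0, -0.086, 0.996, 0.0]
force: [-1.7, 2.6, 6.1]
grip_width: -0.002
grip_force: 3.2
```

Request:
step_arm(commands="0 -0.3 0 0 0 0 0")

```text
time_s: 10.07
eef_pos: [554.2, -239.0, 97.4]
ee_rot: [0.0, -0.086, 0.996, 0.0]
force: [-1.1, 1.6, 5.6]
grip_width: 0.002
grip_force: 3.2
```

Request:
step_arm(commands="0 -0.3 0 0 0 0 0")

```text
time_s: 10.15
eef_pos: [557.1, -238.5, 97.3]
ee_rot: [0.0, -0.086, 0.996, 0.0]
force: [-2.2, 2.1, 6.0]
grip_width: -0.001
grip_force: 3.2
```

Request:
step_arm(commands="0 -0.3 0 0 0 0 0; 0 -0.5 0 0 0 0 0")

```text
time_s: 10.32
eef_pos: [562.2, -237.6, 97.3]
ee_rot: [0.0, -0.086, 0.996, 0.0]
force: [-0.2, 2.4, 5.0]
grip_width: -0.002
grip_force: 2.3
```

Request:
step_arm(commands="0 0 0 -0.8 0 0 0; 0 1.0 0 -0.8 0 0 0; 0 2.1 0 -0.8 0 0 0; 0 2.1 0 -0.8 0 0 0;0 2.1 0 -0.2 0 0 0;0 2.1 0 0 0 0 0;0 2.1 0 0 0 0 0;0 2.1 0 0 0 0 0;0 1.8 0 0 0 0 0;0 1.5 0 0 0 0 0;0 1.2 0 0 0 0 0")

```text
time_s: 11.23
eef_pos: [550.7, -240.7, 97.1]
ee_rot: [0.001, -0.086, 0.996, -0.0]
force: [-1.0, 0.7, 7.1]
grip_width: -0.002
grip_force: 3.8
```

Request:
step_arm(commands="0 -0.3 0 0 0 0 0")

```text
time_s: 11.32
eef_pos: [553.7, -240.1, 97.1]
ee_rot: [0.001, -0.086, 0.996, -0.001]
force: [-1.7, 0.3, 7.1]
grip_width: -0.001
grip_force: 3.9
```

Request:
step_arm(commands="0 -0.3 0 0 0 0 0")

```text
time_s: 11.4
eef_pos: [556.6, -239.6, 97.1]
ee_rot: [0.001, -0.086, 0.996, -0.001]
force: [-0.5, 0.8, 8.5]
grip_width: -0.002
grip_force: 3.8
```

Request:
step_arm(commands="0 -0.3 0 0 0 0 0; 0 -0.4 0 0 0 0 0;0 -0.4 0 -1 0 0 0;0 -0.4 0 -4 0 0 0;0 -0.4 0 -6 0 0 0;0 -0.4 0 -6 0 0 0")

```text
time_s: 11.9
eef_pos: [561.2, -239.6, 160.9]
ee_rot: [0.003, -0.086, 0.996, -0.002]
force: [0.8, -0.5, 0.4]
grip_width: 0.003
grip_force: 0.0
```

```bash
python3 -c "
from h import *
to([*J,150],np.pi/2+th)
im=capture('side'); cv2.imwrite('pics/c3.png',cv2.resize(im[180:325,285:420,::-1],None,fx=4,fy=4,interpolation=2))"
```

```text
[ 1.01 10.6   1.03] [-0.005  0.005  0.001] t 11.9 F [ 0.78 -0.47  0.39]
```

View pics/c3.png

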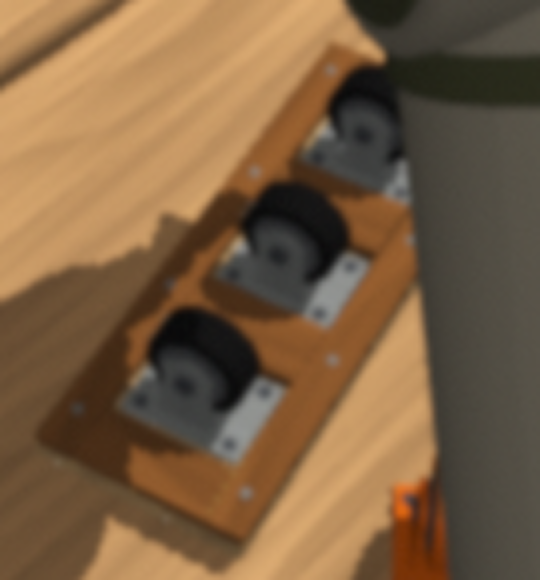

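The crop shows all three wheels with their chalk lines turned out of sight, so none slipped. Drags were about 1, 4 and 1.2 N, so the middle castor binds. I'll move over it with the gripper open.

Request:
step_arm(commands="1 0.86 10.6 0 0 0 0; 1 0.86 10.6 0 0 0 0; 1 0.86 10.6 0 0 0 0; 1 0.86 10.6 0 0 0 0; 1 0.86 10.6 0 0 0 0; 1 0.86 10.6 1 0 0 0; 1 0.86 10.6 1 0 0 0; 1 0.86 10.6 1 0 0 0; 1 0.86 10.6 1 0 0 0;1 0.86 10.6 1 0 0 0")

```text
time_s: 12.78
eef_pos: [533.1, -136.4, 146.2]
ee_rot: [-0.0, -0.085, 0.996, 0.0]
force: [0.1, -0.1, 0.1]
grip_width: 1.001
grip_force: 0.0
```

```bash
python3 -c "
from h import *
to([*(J+1.5*ex),45],np.pi/2+th);p,r,s=pose();print(p,s['grip_width'])
im=capture('side'); cv2.imwrite('pics/c4.png',cv2.resize(im[150:325,265:440,::-1],None,fx=3.4,fy=3.4,interpolation=2))"
```

```text
[-0.16 -0.05 10.12] [ 0.    -0.    -0.001] t 12.78 F [ 0.05 -0.08  0.11]
[ 533.11598426 -136.44215603  146.17134168] 1.0011205244008223
```

View pics/c4.png

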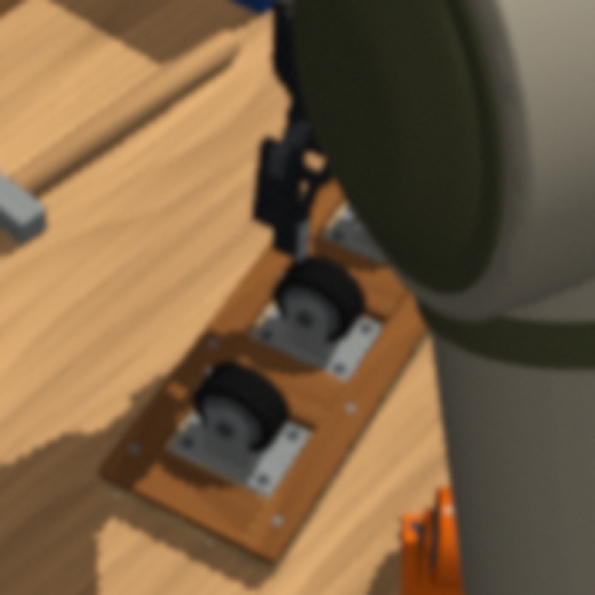

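The crop shows the gripper finger behind and above the middle castor at (290,180), with nothing touching. I'll go down carefully.

Request:
step_arm(commands="1 -0.15 -0.05 3 0 0 0; 1 -0.15 -0.05 5 0 0 0; 1 -0.15 -0.05 7 0 0 0; 1 -0.15 -0.05 8.5 0 0 0; 1 -0.15 -0.05 9.5 0 0 0; 1 -0.15 -0.05 10.1 0 0 0; 1 -0.15 -0.05 10.1 0 0 0; 1 -0.15 -0.05 10.1 0 0 0")

```text
time_s: 13.5
eef_pos: [535.0, -136.3, 45.9]
ee_rot: [0.0, -0.085, 0.996, -0.0]
force: [0.1, -0.1, -0.7]
grip_width: 1.003
grip_force: 0.0
```

Request:
step_arm(commands="0.6 0 0 0 0 0 0; 0.5 0 0 0 0 0 0; 0.4 0 0 0 0 0 0; 0.3 0 0 0 0 0 0; 0.3 0 0 0 0 0 0; 0.3 0 0 0 0 0 0; 0.3 0 0 0 0 0 0; 0.3 0 0 0 0 0 0; 0.3 0 0 0 0 0 0", newtons=40)

```text
time_s: 14.25
eef_pos: [534.9, -136.3, 45.9]
ee_rot: [0.0, -0.086, 0.996, -0.0]
force: [-0.3, 0.9, 5.2]
grip_width: 0.439
grip_force: 42.2
```

Request:
step_arm(commands="0.3 0 0 -0.3 0 0 0; 0.3 0 0 -1 0 0 0; 0.3 0 0 -2 0 0 0; 0.3 0 0 -4 0 0 0; 0.3 0 0 -7 0 0 0; 0.3 0 0 -10 0 0 0; 0.3 0 0 -13 0 0 0; 0.3 0 0 -13 0 0 0; 0.3 0 0 -13 0 0 0")

```text
time_s: 15.0
eef_pos: [534.9, -136.3, 176.8]
ee_rot: [0.001, -0.086, 0.996, -0.001]
force: [0.1, 0.5, -5.3]
grip_width: 0.441
grip_force: 41.2
```

```bash
python3 -c "
from h import *
to([565,337,176],np.pi/2+th);p,r,s=pose();print(p,s['grip_width'],s['grip_force'])"
```

```text
[-1.103e+01  4.612e+01  3.000e-02] [-0.002  0.002  0.   ] t 15.0 F [ 0.08  0.45 -5.34]
[ 534.93231514 -136.28843104  176.83286674] 0.44069887456828294 41.228846311569214
```

Request:
step_arm(commands="0.3 -0.3 1.2 0 0 0 0; 0.3 -0.9 3.8 0 0 0 0; 0.3 -1.7 7 0 0 0 0; 0.3 -2.4 10 0 0 0 0; 0.3 -3.2 13.4 0 0 0 0; 0.3 -4 16.8 0 0 0 0; 0.3 -4.8 20.2 0 0 0 0; 0.3 -5.6 23.6 0 0 0 0; 0.3 -6.5 27 0 0 0 0; 0.3 -7.3 30.4 0 0 0 0; 0.3 -8.1 33.8 0 0 0 0; 0.3 -8.9 37.2 0 0 0 0; 0.3 -9.6 40.2 0 0 0 0; 0.3 -10.2 42.7 0 0 0 0; 0.3 -10.7 44.7 0 0 0 0; 0.3 -10.95 45.8 0 0 0 0; 0.3 -11.03 46.1 0 0 0 0; 0.3 -11.03 46.1 0 0 0 0; 0.3 -11.03 46.1 0 0 0 0")

```text
time_s: 16.58
eef_pos: [564.6, 335.9, 174.7]
ee_rot: [-0.001, -0.085, 0.996, -0.0]
force: [0.3, -0.6, -4.4]
grip_width: 0.437
grip_force: 41.4
```

```bash
python3 -c "
from h import *
to([565,337,46],np.pi/2+th)
im=capture('side'); cv2.imwrite('pics/c5.png',cv2.resize(im[200:480,60:340,::-1],None,fx=2.1,fy=2.1,interpolation=2))"
```

```text
[-0.07  0.11 12.87] [-0.001 -0.001 -0.001] t 16.58 F [ 0.34 -0.56 -4.45]
```

View pics/c5.png

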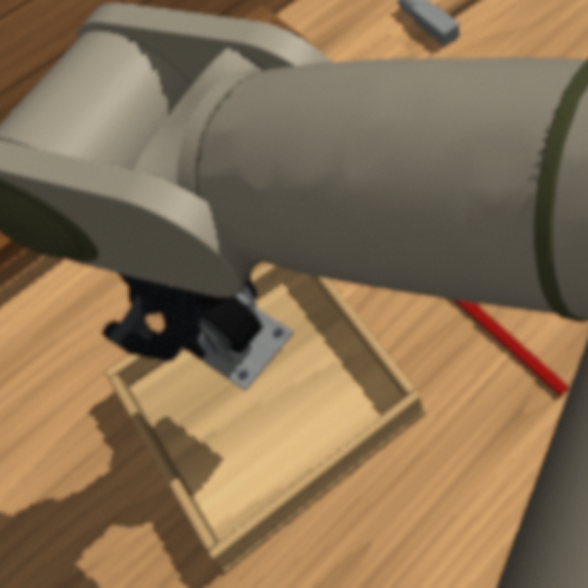

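The crop shows the castor held level by its fork, with the plate corner at (290,330), above the crate. I'll lower it.

Request:
step_arm(commands="0.3 0 0.1 2 0 0 0; 0.3 0 0.1 4.5 0 0 0; 0.3 0 0.1 7 0 0 0; 0.3 0 0.1 9.5 0 0 0; 0.3 0 0.1 11.5 0 0 0; 0.3 0 0.1 12.6 0 0 0; 0.3 0 0.1 13 0 0 0; 0.3 0 0.1 13.1 0 0 0; 0.3 0 0.1 13.2 0 0 0; 0.3 0 0.1 13.2 0 0 0;0.3 0 0.1 13.2 0 0 0")

```text
time_s: 17.55
eef_pos: [565.1, 338.0, 44.5]
ee_rot: [0.001, -0.086, 0.996, 0.0]
force: [0.7, 0.4, -4.7]
grip_width: 0.437
grip_force: 41.2
```

Request:
step_arm(commands="0.3 0 0 0.1 0 0 0; 0.3 0 0 0.15 0 0 0; 0.3 0 0 0.2 0 0 0; 0.3 0 0 0.25 0 0 0; 0.3 0 0 0.25 0 0 0")

```text
time_s: 17.97
eef_pos: [564.7, 338.0, 41.9]
ee_rot: [0.0, -0.086, 0.996, -0.0]
force: [-3.3, -2.1, 4.0]
grip_width: 0.438
grip_force: 42.5
```

Contact with the floor. I'll open slowly and then go up.

Request:
step_arm(commands="0.5 0 0 0 0 0 0; 0.6 0 0 0 0 0 0; 0.8 0 0 0 0 0 0; 1 0 0 0 0 0 0; 1 0 0 0 0 0 0; 1 0 0 0 0 0 0; 1 0 0 0 0 0 0; 1 0 0 -1 0 0 0; 1 0 0 -3 0 0 0; 1 0 0 -6 0 0 0; 1 0 0 -10 0 0 0; 1 0 0 -14 0 0 0; 1 0 0 -17 0 0 0; 1 0 -10 -18 0 0 0; 1 0 -16 -18 0 0 0; 1 0 -20 -18 0 0 0; 1 0 -20 -18 0 0 0; 1 0 -20 -18 0 0 0")

```text
time_s: 19.47
eef_pos: [598.8, 138.1, 222.0]
ee_rot: [0.001, -0.085, 0.996, -0.0]
force: [1.2, -0.5, -0.1]
grip_width: 0.996
grip_force: 0.0
```

```bash
python3 -c "
from h import *
im=capture('top'); cv2.imwrite('pics/c6.png',im[130:380,60:560,::-1])"
```

```text
(no output)
```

View pics/c6.png

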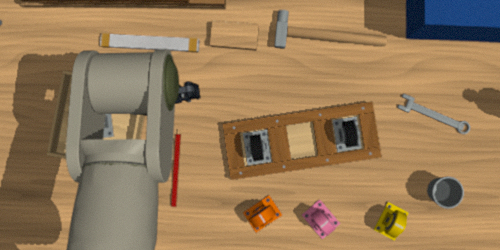

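The crop shows the middle pocket at (300,140) empty and its neighbours seated at (257,147) and (347,133). The arm hides most of the crate, so I'll check it in the side view.

```bash
python3 -c "
from h import *
im=capture('side'); cv2.imwrite('pics/c7.png',cv2.resize(im[280:480,80:300,::-1],None,fx=2.5,fy=2.5))"
```

```text
(no output)
```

View pics/c7.png

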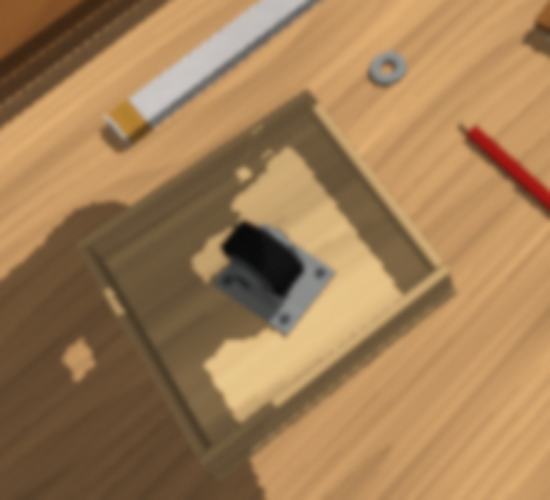

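The castor stands on its plate in the middle of the crate, wheel up, at (275,275).

```bash
python3 -c "
from rig import *
print(finish_job())"
```

```text
the job is handed in; nothing more can be done
None
```

The middle castor was the binding one, with about 4 N of drag against about 1 N for the other two; it now stands on its plate in the reject crate, the other two are still in their pockets, and the job is handed in.

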